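# Make up and clamp the enamel sieve stack

## Robot

A 7-joint arm with a two-finger parallel gripper is mounted at the origin on the work surface. World frame = base frame: x ahead of the robot, y to its left, z up, the work surface at z = 0. Lengths are in m, angles in rad, forces in N, time in s.
With the tool pointing down it reaches from about 0.425 to 0.925 m from the base axis. Payload 6.8 kg.
Tool frame: the origin (TCP) lies midway between the tips of the shut fingers; the grasp point (between the pads) lies 19 mm behind it; z points along the fingers, y is the line along which they close (so a half turn about z gives the same grasp; the last joint's range is limited). The gripper opens to 85 mm and grips with 20 to 120 N. Pads are 22 mm wide; open, the fingers measure 114 mm over their backs; the gripper's body (76 mm by 85 mm) begins 54 mm behind the grasp point. The pads swing forward as they close: fully open they stand 13 mm farther back than shut.
Start: joints at [-1.335, 0.477, 0.022, 1.555, -0.011, 1.109, -0.083], TCP at [0.228, 0.636, 0.231] pointing down, gripper open.
Joint ranges: [-2.96, 2.96], [-0.34, 2.1], [-1.41, 1.46], [0.24, 2.44], [-1.37, 4.51], [0.17, 1.92], [-2.96, 2.96]. Speed limits (rad/s): [2.39, 2.39, 3.14, 3.14, 3.14, 3.14, 3.14].

## Interface

Orientations are given as a rotation vector (axis times angle).
In Python, from bench import r gives the robot as it stands.
- The arm moves only by the tool servo_tool, never from a script. Its arguments are lists of equal length, an entry for each row: "turn": the turn, a rotation vector about the world's x, y, z in units of 5 degrees (1.0 is 5 degrees), a list of three; "slide": the shift along the world's x, y, z in units of 30 mm (1.0 is 30 mm), a list of three; "hand": the opening, from 0 (shut) to 1 (fully open). In form: {"turn": [[rx, ry, rz], ...], "slide": [[dx, dy, dz], ...], "hand": [hand, ...]}. A call has 1 to 8 rows; each row is the pose to reach, as a shift and turn from the pose commanded when the call began; what a row does not reach only later rows make up. A row lasts 1/8 s, in which the tool goes at most 62.5 mm and 10.7 degrees, less where a joint would pass 70% of its speed; a pose out of reach is approached as far as the arm can. A call with a gripper value outside its range is refused whole. The fingers move at their own pace and stop on an object; "squeeze" is the grip in N (left out, the last holds). Time passes only in rows, so rows that repeat a pose let the fingers close. It gives the time, the measured TCP pose, the force, the opening and the grip force at its end, in the units of the state.
- r.get_obs(): the state, without advancing time (a new reading comes with each control period).
- r.grab_frame(name): name is "scene" or "side" or "wrist"; returns (picture, depth): 384x512x3 uint8, red, green, blue; 384x512 float32, m along the optical axis (not along the pixel's ray), 0 where there is no reading.
- r.get_calibration(name): a dict with "fovy" (degrees; the focal length in pixels is half the picture's height over the tangent of half this angle, whatever the lens; pixels are square), "cx", "cy" (the principal point, pixels), "k1" (the pictures are not rectified: a ray, as slopes to the right and down, at radius r is drawn at 1 + k1 r^2 times it, then the intrinsics apply), "R" (3x3) and "t" (3): a world point X has camera coordinates R X + t. Camera axes: x right, y down, z forward; pixel columns grow to the right and rows downward; lengths in m; the calibration is good to about 2 mm. A picture is of the moment at which its call begins: read the wrist's pose just before it. get_calibration takes no time and is no camera call; for the wrist camera it gives the pose at the moment of the call.
- r.hand_in(): hands the job in; it is judged then, once.
The state is a dict: "clock": time; "joints": joint angles; "qvel": joint speeds; "tau": joint torques, N m; "tcp_pos": TCP position; "orientation": TCP orientation; "contact_force": force on the tool from outside, world axes, zero at the start; "moment": the same for the moment, N m; "grip_width": finger opening in m; "gripper_force": force on a finger pad.
Only numpy, scipy, OpenCV 4.12 (cv2) and the standard library are available. Lean on these libraries where they do the work, as an engineer would, in place of code of your own. Each camera call takes 0.05 s, during which the arm holds its last target. There are 200 camera calls.

## Task

Make up the sieve stack on the shaker for grading ground enamel: the bare-aluminium receiver pan in the shaker's seat, on it the blue fine sieve, then the yellow medium sieve, then the red coarse sieve, each nested fully home, and the clamp lid on top. Push the clamp lid down against the springs, turn it clockwise (seen from above) by about a quarter-turn until both ends of its crossbar are locked under the two orange post heads, in line with the posts, and let go. Leave the two little sample pots where they stand.

Things in the scene. Friction and masses are not known exactly. Their poses are not given: they have to be found in the camera images.
- shaker: Sieve shaker, fixed: grey housing 140 x 200 mm (x, y), 48 high; origin on the bench under its middle, z up. Steel posts (12 mm thick) at y = +/-87 mm carry orange heads: plates 26 mm wide (x), |y| 66 to 94, underside at z 185.5, tops to 197.5 mm. A stop 16 mm deep under each head's clockwise end stops a 12 mm bar in line with the posts. Straddle parts along its x axis to clear the posts.
- seat: The shaker's sprung seat, midway between the posts: upright aluminium ring, 64 mm outside, 57 mm inside diameter, 9 mm deep, that takes the pan's spigot. Origin at the centre of its rim, 62 mm above the shaker's origin at rest, axes as the shaker's. Pushed down it sinks straight up to 8 mm; it begins to move at about 8 N (weight on it included) and takes 1.2 N more per mm.
- pan: Receiver pan: bare aluminium cup with a solid floor, 64 mm diameter, 34 high, 3.5 mm wall, bore 57 mm, about 90 g. Origin at the centre of its underside, z up. The lowest 6 mm is a spigot tapering from 55 down to 47 mm diameter. Home in the seat its origin is 6 mm below the seat's rim (56 mm above the shaker's origin). Grip it across the diameter near the rim; any turn about z will do.
- sieve_fine: Fine sieve: blue frame, floor a smooth pale grey screen. Same shape and origin as the pan: 64 mm diameter, 34 high, bore 57 mm, 6 mm tapered spigot below. About 70 g. Nested home, each part's origin is 28 mm above that of the part beneath.
- sieve_medium: Medium sieve: yellow frame, floor a close wire grid (2.6 mm). Same shape and origin as the pan: 64 mm diameter, 34 high, 6 mm tapered spigot. Nests 28 mm above the part beneath. About 70 g.
- sieve_coarse: Coarse sieve: red frame, floor an open wire grid (5 mm). Same shape and origin as the pan: 64 mm diameter, 34 high, 6 mm tapered spigot. Nests 28 mm above the part beneath. About 70 g.
- clamp_lid: Pale lid, 64 mm, spigot as the pan's, 12 thick; origin centre of underside. Along its y a steel crossbar 152 x 12, z 12-20 mm; on it a black grip bar 16 thick (x), 60 long, z 20-50. Nested, origin 168 mm above the shaker's, bar 2.5 mm too high for the heads: enter with the bar 30+ deg counter-clockwise of the shaker's y, push down 4-7 mm, turn clockwise to the stops, release. 150 g.
- anvil: Bystander, fixed: small steel horn anvil on a round red foot (104 mm diameter), 96 mm high, 180 mm over its points along its y axis. Origin on the bench under the foot's centre.
- pot_a: Bystander: small closed clear sample pot, white lid with a copper-brown spot, 41 mm diameter, 20 mm high, loose; origin at the centre of its underside.
- pot_b: Bystander: small closed clear sample pot, white lid with a blue-green spot, 41 mm diameter, 20 mm high, loose; origin at the centre of its underside.

How it is judged:
By the outcome, as a careful person would: the job done as asked, in the order asked, and still so for the second after the job is handed in, with the robot touching nothing.
It also fails if it takes over 112 s, if anything falls off the work surface, if the arm or the gripper's body presses on something with over 40 N, if the wrist force passes 120 N, or if a joint passes its speed limit or range.

## Working session

There is one attempt and no reset: what is moved stays moved. The work goes in short steps, Python scripts to look and compute and a tool call to move; the robot and the scene stay as the last step left them, time stands still between calls to the robot, and variables do not carry over. Pictures are saved under pics/ and viewed, at most 14 in all, crops included, and the job is handed in when it is done.

Besides the shell and the picture viewer there is one more tool, called after "Emit:" as a command line: name --argument value ..., lists and objects as JSON in quotes. servo_tool: Moves the arm, as the interface text tells. Its arguments: {"type":"object","properties":{"turn":{"type":"array"},"slide":{"type":"array"},"hand":{"type":"array"},"squeeze":{"type":"number"}},"required":["turn","slide","hand"]}

```bash
ls; mkdir -p pics
python3 - <<'E'
from bench import r
import cv2,numpy as np
o=r.get_obs();print(o)
for n in("scene","side"):
    p,d=r.grab_frame(n);c=r.get_calibration(n);print(n,c)
    cv2.imwrite(f"pics/{n}0.png",p[:,:,::-1]);np.save(f"pics/{n}0d.npy",d)
E
```

```text
pics
{'clock': 0.0, 'joints': array([-1.33509145,  0.47778579,  0.02230697,  1.55644704, -0.0115113 ,
        1.1093193 , -0.08312031]), 'qvel': array([-0.00065111,  0.00012132,  0.00120767, -0.00121723, -0.00025739,
        0.00205154, -0.00044566]), 'tau': array([-1.41181031e-04, -5.96461022e+01,  1.60813104e+00, -2.81190133e+01,
        1.25469381e-02,  9.60534060e-03, -2.61559939e-05]), 'tcp_pos': array([0.22731413, 0.63493879, 0.23033654]), 'orientation': array([-5.37317230e-01, -3.09509410e+00,  2.85981365e-03]), 'contact_force': array([0.37915306, 0.31677097, 1.00839486]), 'moment': array([-0.01451583,  0.00138971, -0.03086261]), 'gripper_force': 0.0, 'grip_width': 0.08542647811350398}
scene {'fovy': 54.448430932699814, 'cx': 256.3578156928838, 'cy': 189.06578381032992, 'k1': -0.01649470667630225, 'R': array([[ 0.21098102,  0.97748605, -0.00283357],
       [ 0.84689689, -0.18424059, -0.49881967],
       [-0.48811133,  0.10284174, -0.86670116]]), 't': array([-0.12281719, -0.46121133,  1.06550491])}
side {'fovy': 42.530203739642715, 'cx': 248.39150120627485, 'cy': 199.30593361574802, 'k1': -0.18562195449404248, 'R': array([[-0.99966544, -0.02413615, -0.00929843],
       [-0.00477736,  0.52560485, -0.85071542],
       [ 0.0254203 , -0.85038638, -0.52554431]]), 't': array([0.57776405, 0.0856061 , 0.95938224])}
```

View pics/scene0.png

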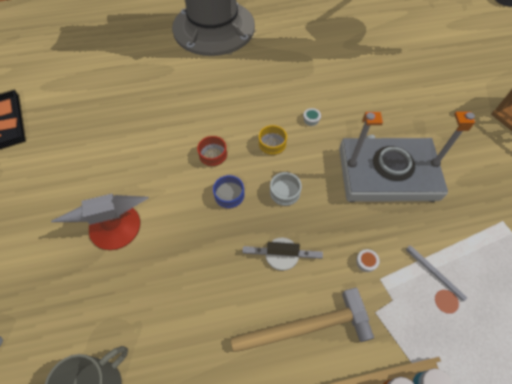

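View pics/side0.png

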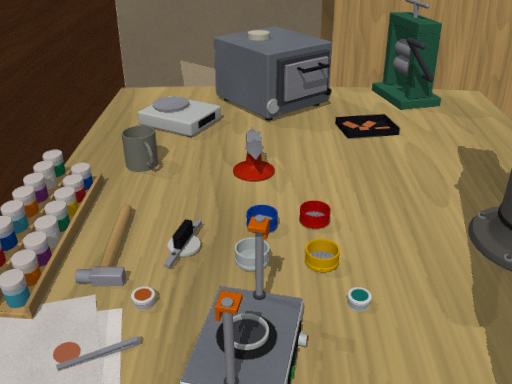

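```bash
cat > h.py <<'E'
import numpy as np,cv2
def K(c): 
    f=192/np.tan(np.radians(c["fovy"]/2)); return np.array([[f,0,c["cx"]],[0,f,c["cy"]],[0,0,1]])
def rays(c,uv):
    s=cv2.undistortPoints(np.asarray(uv,float).reshape(-1,1,2),K(c),np.array([c["k1"],0,0,0])).reshape(-1,2)
    return np.c_[s,np.ones(len(s))]
def cloud(c,d):
    v,u=np.mgrid[:384,:512]; X=rays(c,np.c_[u.ravel(),v.ravel()])*d.reshape(-1,1)
    return ((X-np.asarray(c["t"]))@np.asarray(c["R"])).reshape(384,512,3)
def plane(c,uv,z):
    R=np.asarray(c["R"]);o=-R.T@np.asarray(c["t"]);w=rays(c,uv)@R
    return o+w*((z-o[2])/w[:,2])[:,None]
def circ(P):
    A=np.c_[2*P[:,:2],np.ones(len(P))];s=np.linalg.lstsq(A,(P[:,:2]**2).sum(1),rcond=None)[0]
    return s[:2],np.sqrt(s[2]+s[0]**2+s[1]**2)
E
python3 - <<'E'
from bench import r
from h import *
for n in("scene","side"):
    c=r.get_calibration(n);p=cv2.imread(f"pics/{n}0.png");W=cloud(c,np.load(f"pics/{n}0d.npy"))
    hsv=cv2.cvtColor(p,cv2.COLOR_BGR2HSV);print(n)
    pts=dict(scene=dict(pan=(285,189),blue=(229,191),red=(212,150),yel=(273,139),lid=(283,250),seat=(395,161),pota=(368,260),potb=(312,116),h1=(373,118),h2=(465,120)),
     side=dict(pan=(252,253),blue=(263,218),red=(315,214),yel=(322,254),lid=(184,238),seat=(246,331),pota=(144,297),potb=(359,297),h1=(260,226),h2=(229,303)))[n]
    zr=dict(lid=(.04,.06),seat=(.055,.07),pota=(.015,.03),potb=(.015,.03),h1=(.18,.21),h2=(.18,.21))
    for k,(u,v) in pts.items():
        w=26; S=W[v-w:v+w,u-w:u+w].reshape(-1,3); lo,hi=zr.get(k,(.029,.04))
        q=S[(S[:,2]>lo)&(S[:,2]<hi)].astype(np.float32)
        if k in("red","yel","blue"):
            hh=hsv[v-w:v+w,u-w:u+w].reshape(-1,3)[(S[:,2]>lo)&(S[:,2]<hi)]; q=q[hh[:,1]>120]
        if len(q)<5: print(k,"few",len(q));continue
        e=cv2.minEnclosingCircle(q[:,:2]);print(k,len(q),"med z %.3f"%np.median(q[:,2]),"encl",np.round(e[0],4),round(e[1],4),"rect",[np.round(a,4) for a in cv2.minAreaRect(q[:,:2]*1000)])
E
```

```text
sceneTraceback (most recent call last):
  File "<stdin>", line 15, in <module>
cv2.error: OpenCV(4.12.0) /io/opencv/modules/imgproc/src/shapedescr.cpp:201: error: (-215:Assertion failed) count >= 0 && (depth == CV_32F || depth == CV_32S) in function 'minEnclosingCircle'
```

```bash
cat > m.py <<'E'
from bench import r
from h import *
for n in("scene","side"):
    c=r.get_calibration(n);p=cv2.imread(f"pics/{n}0.png");W=cloud(c,np.load(f"pics/{n}0d.npy"))
    hsv=cv2.cvtColor(p,cv2.COLOR_BGR2HSV);print(n)
    pts=dict(scene=dict(pan=(285,189),blue=(229,191),red=(212,150),yel=(273,139),lid=(283,250),seat=(395,161),pota=(368,260),potb=(312,116),h1=(373,118),h2=(465,120)),
     side=dict(pan=(252,253),blue=(263,218),red=(315,214),yel=(322,254),lid=(184,238),seat=(246,331),pota=(144,297),potb=(359,297),h1=(260,226),h2=(229,303)))[n]
    zr=dict(lid=(.04,.06),seat=(.055,.07),pota=(.015,.03),potb=(.015,.03),h1=(.18,.21),h2=(.18,.21))
    for k,(u,v) in pts.items():
        w=26; S=W[v-w:v+w,u-w:u+w].reshape(-1,3); lo,hi=zr.get(k,(.029,.04))
        m=(S[:,2]>lo)&(S[:,2]<hi)
        if k in("red","yel","blue"): m&=hsv[v-w:v+w,u-w:u+w].reshape(-1,3)[:,1]>120
        q=np.ascontiguousarray(S[m,:2]*1000,dtype=np.float32)
        if len(q)<5: print(k,"few",len(q));continue
        e=cv2.minEnclosingCircle(q);print(k,len(q),"z %.3f"%np.median(S[m,2]),"encl",np.round(e[0]),round(e[1]),"rect",[np.round(a,1) for a in cv2.minAreaRect(q)])
E
python3 m.py
```

```text
scene
pan 209 z 0.034 encl [571.  64.] 33 rect [array([570.8,  63.8]), array([63.2, 63.6]), np.float64(13.7)]
blue 32 z 0.034 encl [555. -52.] 31 rect [array([560. , -56.6]), array([60.4, 25.4]), np.float64(50.8)]
red 197 z 0.033 encl [442. -69.] 33 rect [array([442.3, -70.2]), array([63.7, 62.7]), np.float64(27.8)]
yel 178 z 0.034 encl [441.  68.] 33 rect [array([441.2,  67.4]), array([60.4, 64.8]), np.float64(77.4)]
lid 318 z 0.050 encl [705.  23.] 30 rect [array([703.,  24.]), array([59.3, 16.5]), np.float64(73.4)]
seat 509 z 0.056 encl [575. 291.] 39 rect [array([576.2, 289.7]), array([75.3, 69.6]), np.float64(23.5)]
pota 369 z 0.021 encl [750. 179.] 21 rect [array([750.7, 179. ]), array([39.4, 39.6]), np.float64(84.4)]
potb 196 z 0.020 encl [389. 176.] 22 rect [array([388.6, 175. ]), array([40.3, 38.7]), np.float64(25.3)]
h1 244 z 0.194 encl [558. 215.] 19 rect [array([558. , 214.8]), array([28.3, 26.7]), np.float64(78.1)]
h2 280 z 0.194 encl [591. 371.] 19 rect [array([590.9, 371.5]), array([29.4, 27.8]), np.float64(78.6)]
side
pan 170 z 0.032 encl [571.  64.] 33 rect [array([5
[... 292 characters left out ...]
 68.] 34 rect [array([440.6,  67.7]), array([62.7, 64.2]), np.float64(33.0)]
lid 223 z 0.048 encl [703.  25.] 31 rect [array([702.1,  25.9]), array([60.8, 16.9]), np.float64(72.5)]
seat 470 z 0.059 encl [574. 295.] 38 rect [array([573.8, 295.5]), array([68.2, 70.6]), np.float64(3.8)]
pota 385 z 0.020 encl [769. 157.] 50 rect [array([768.5, 156.6]), array([38.9, 99. ]), np.float64(35.9)]
potb 358 z 0.019 encl [388. 176.] 22 rect [array([389.1, 175.4]), array([40.2, 40.2]), np.float64(77.8)]
h1 322 z 0.192 encl [557. 215.] 19 rect [array([557.1, 215.6]), array([30.1, 25.8]), np.float64(79.2)]
h2 544 z 0.193 encl [590. 372.] 19 rect [array([590. , 371.9]), array([30.3, 26.6]), np.float64(77.4)]
```

The scene picture shows pan (285,189), blue (229,191), red (212,150), yellow (273,139), lid (283,253) and shaker heads (373,118)/(465,120). The side picture agrees, with the same layout and nothing standing in the seat (246,331). The shaker centre is about (574,293) mm, yaw about -12°.

Emit:
servo_tool --turn '[[0, 0, -2], [0, 0, -4], [0, 0, -6], [0, 0, -8], [0, 0, -10], [0, 0, -12], [0, 0, -14], [0, 0, -16]]' --slide '[[0.5, -0.8, 1.2], [1.4, -2.3, 2], [2.4, -3.9, 2], [3.4, -5.5, 2], [4.4, -7.1, 2], [5.4, -8.7, 2], [6.4, -10.3, 2], [7.4, -11.9, 2]]' --hand '[1, 1, 1, 1, 1, 1, 1, 1]'

```text
clock: 1.1
tcp_pos: [0.45, 0.2767, 0.2912]
orientation: [-2.407, -2.019, 0.0]
contact_force: [0.6, -0.4, -0.3]
grip_width: 0.0848
gripper_force: 0.0
```

Emit:
servo_tool --turn '[[0, 0, -0.4], [0, 0, -0.4], [0, 0, -0.4], [0, 0, -0.4], [0, 0, -0.4], [0, 0, -0.4], [0, 0, -0.4], [0, 0, -0.4]]' --slide '[[1, -1.7, 0], [2, -3.4, 0], [3, -5.1, 0], [3.8, -6.5, 0], [4, -7.1, -1], [4, -7.1, -2], [4, -7.1, -2.5], [4, -7.1, -2.5]]' --hand '[1, 1, 1, 1, 1, 1, 1, 1]'

```text
clock: 2.1
tcp_pos: [0.5688, 0.0659, 0.2155]
orientation: [-2.435, -1.984, 0.003]
contact_force: [0.3, 0.5, 0.5]
grip_width: 0.0852
gripper_force: 0.0
```

```bash
cat > look.py <<'E'
# python3 look.py name zlo zhi : wrist view, clusters of points in height band
import sys
from bench import r
from h import *
n,lo,hi=sys.argv[1],float(sys.argv[2]),float(sys.argv[3]); cam=sys.argv[4] if len(sys.argv)>4 else "wrist"
o=r.get_obs();c=r.get_calibration(cam);p,d=r.grab_frame(cam)
cv2.imwrite(f"pics/{n}.png",p[:,:,::-1]);W=cloud(c,d);hsv=cv2.cvtColor(p,cv2.COLOR_RGB2HSV)
m=((W[...,2]>lo)&(W[...,2]<hi)&(d>0)).astype(np.uint8)
k,L,st,ce=cv2.connectedComponentsWithStats(m)
y=cv2.Rodrigues(o["orientation"])[0]
print("t %.1f"%o["clock"],"tcp",np.round(o["tcp_pos"]*1000,1),"ytool %.1f"%np.degrees(np.arctan2(y[1,1],y[0,1])),"z",np.round(y[:,2],3),"F",np.round(o["contact_force"],1),"w %.4f"%o["grip_width"])
for i in range(1,k):
    if st[i,4]<60: continue
    q=np.ascontiguousarray(W[L==i][:,:2]*1000,dtype=np.float32);e=cv2.minEnclosingCircle(q);a=cv2.minAreaRect(q)
    print("px",np.round(ce[i]),st[i,4],"hue",np.median(hsv[L==i][:,0]),"sat",np.median(hsv[L==i][:,1]),"z %.4f"%np.median(W[L==i][:,2]),"encl",np.round(e[0],1),round(e[1],1),"rect",np.round(a[0],1),np.round(a[1],1),round(a[2],1))
E
python3 look.py w1 .029 .04
```

```text
t 2.1 tcp [568.8  65.9 215.5] ytool -11.7 z [-0.002 -0.001 -1.   ] F [0.3 0.5 0.5] w 0.0852
px [144.   6.] 98 hue 56.5 sat 10.0 z 0.0339 encl [489.9 266.2] 12.1 rect [492.6 267.3] [10.9 24.3] 22.5
px [235.  63.] 214 hue 40.0 sat 6.0 z 0.0361 encl [571.8 193.7] 50.2 rect [571.7 193.1] [  2.1 100.3] 78.5
px [256. 175.] 495 hue 72.0 sat 8.0 z 0.0327 encl [570.5  64.8] 32.1 rect [570.3  65.3] [62.7 62.9] 79.6
px [361. 181.] 187 hue 20.0 sat 54.0 z 0.0347 encl [701.6  26.2] 30.3 rect [696.   29.4] [60.7 12.9] 61.1
px [153. 192.] 528 hue 21.0 sat 150.0 z 0.0325 encl [440.4  68.3] 32.8 rect [441.3  68.6] [63.6 63.1] 26.3
px [260. 260.] 459 hue 114.0 sat 139.0 z 0.0326 encl [552.4 -51.4] 32.8 rect [551.9 -51.2] [63.8 63.8] 32.7
px [189. 286.] 344 hue 2.0 sat 166.0 z 0.0325 encl [441.8 -68.5] 32.9 rect [445.6 -71.3] [65.  54.1] 54.0
```

Emit:
servo_tool --turn '[[0, 0, 0], [0, 0, 0], [0, 0, 0], [0, 0, 0], [0, 0, 0], [0, 0, 0], [0, 0, 0], [0, 0, 0]]' --slide '[[0.05, -0.03, -1.5], [0.05, -0.03, -3.3], [0.05, -0.03, -5], [0.05, -0.03, -6.3], [0.05, -0.03, -7], [0.05, -0.03, -7], [0.05, -0.03, -7], [0.05, -0.03, -7]]' --hand '[1, 1, 1, 1, 1, 1, 0.5, 0.5]' --squeeze 40

```text
clock: 3.15
tcp_pos: [0.5724, 0.065, 0.0085]
orientation: [2.435, 1.983, 0.005]
contact_force: [-1.8, -0.8, 5.4]
grip_width: 0.0636
gripper_force: 43.4
```

Emit:
servo_tool --turn '[[0, 0, 0], [0, 0, 0], [0, 0, 0], [0, 0, 0]]' --slide '[[0, 0, 0], [0, 0, 0], [0, 0, 0], [0, 0, 0]]' --hand '[0.5, 0.5, 0.5, 0.5]'

```text
clock: 3.65
tcp_pos: [0.5724, 0.0651, 0.0084]
orientation: [2.435, 1.983, 0.005]
contact_force: [-2.0, 0.3, 5.6]
grip_width: 0.0632
gripper_force: 43.5
```

Emit:
servo_tool --turn '[[0, 0, 0], [0, 0, 0], [0, 0, 0], [0, 0, 0], [0, 0, 0], [0, 0, 0], [0, 0, 0], [0, 0, 0]]' --slide '[[0, 0, 0.8], [0, 0, 2.4], [0, 0, 4.2], [0, 0, 6], [0, 0, 7.8], [0, 1.2, 8.6], [0, 2.9, 8.7], [0, 4, 8.7]]' --hand '[0.5, 0.5, 0.5, 0.5, 0.5, 0.5, 0.5, 0.5]'

```text
clock: 4.65
tcp_pos: [0.5709, 0.1876, 0.2693]
orientation: [-2.434, -1.986, -0.006]
contact_force: [0.5, -1.3, -1.9]
grip_width: 0.0634
gripper_force: 44.8
```

```bash
python3 look.py w2 .055 .066; python3 look.py w2h .18 .205 scene
```

```text
t 4.7 tcp [570.9 187.6 269.3] ytool -11.6 z [ 0.002  0.003 -1.   ] F [ 0.5 -1.3 -1.9] w 0.0634
px [238.  83.] 552 hue 80.0 sat 9.0 z 0.0607 encl [573.6 294.9] 33.4 rect [574.3 294.4] [63.4 63.9] 59.6
t 4.7 tcp [570.2 192.9 268.5] ytool -11.3 z [ 0.001  0.005 -1.   ] F [-0.1  3.1 -0.6] w 0.0634
px [464. 119.] 284 hue 14.0 sat 187.0 z 0.1935 encl [590.3 372. ] 18.6 rect [590.8 371.7] [29.9 27.9] 79.6
px [373. 119.] 245 hue 13.0 sat 155.0 z 0.1936 encl [557.6 215.3] 18.6 rect [558.5 214.9] [28.1 27.6] 78.1
```

View pics/w2.png

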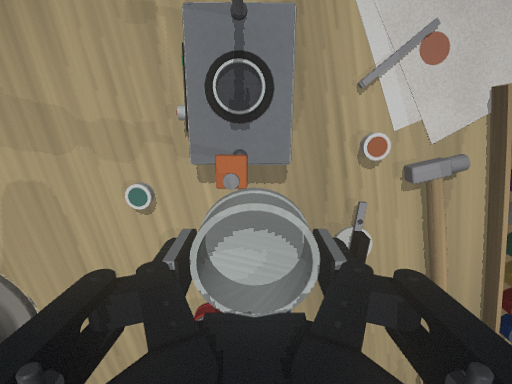

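The wrist picture shows the pan held upright in the grip (255,255) and the seat ring at (240,87).

Emit:
servo_tool --turn '[[0, 0, 0], [0, 0, 0], [0, 0, 0], [0, 0, 0], [0, 0, 0], [0, 0, 0], [0, 0, 0], [0, 0, 0]]' --slide '[[0.13, 1.5, 0], [0.13, 3, 0], [0.13, 3.36, -1], [0.13, 3.36, -2.6], [0.13, 3.36, -4.3], [0.13, 3.36, -5.7], [0.13, 3.36, -6.1], [0.13, 3.36, -6.1]]' --hand '[0.5, 0.5, 0.5, 0.5, 0.5, 0.5, 0.5, 0.5]'

```text
clock: 5.75
tcp_pos: [0.5754, 0.2851, 0.0851]
orientation: [2.436, 1.983, 0.001]
contact_force: [-0.1, -0.7, 0.3]
grip_width: 0.0636
gripper_force: 44.7
```

Emit:
servo_tool --turn '[[0, 0, 0], [0, 0, 0]]' --slide '[[0, 0, 0], [0, 0, 0]]' --hand '[0.5, 0.5]'

```text
clock: 6.0
tcp_pos: [0.576, 0.2859, 0.0861]
orientation: [2.436, 1.983, 0.005]
contact_force: [0.7, 0.0, -1.1]
grip_width: 0.0636
gripper_force: 44.7
```

Emit:
servo_tool --turn '[[0, 0, 0], [0, 0, 0], [0, 0, 0], [0, 0, 0], [0, 0, 0], [0, 0, 0], [0, 0, 0], [0, 0, 0]]' --slide '[[-0.06, 0.26, 0], [-0.06, 0.26, 0], [-0.06, 0.26, -0.2], [-0.06, 0.26, -0.4], [-0.06, 0.26, -0.6], [-0.06, 0.26, -0.7], [-0.06, 0.26, -0.75], [-0.06, 0.26, -0.75]]' --hand '[0.5, 0.5, 0.5, 0.5, 0.5, 0.5, 0.5, 0.5]'

```text
clock: 7.0
tcp_pos: [0.5735, 0.2937, 0.0627]
orientation: [-2.436, -1.983, -0.002]
contact_force: [-2.8, 0.8, 7.9]
grip_width: 0.0632
gripper_force: 45.7
```

Emit:
servo_tool --turn '[[0, 0, 0], [0, 0, 0], [0, 0, 0], [0, 0, 0], [0, 0, 0], [0, 0, 0], [0, 0, 0], [0, 0, 0]]' --slide '[[0, 0, 0.05], [0, 0, 0.1], [0, 0, 0.1], [0, 0, 1], [0, 0, 2.6], [0, 0, 4.4], [0, 0, 5.5], [0, 0, 5.5]]' --hand '[1, 1, 1, 1, 1, 1, 1, 1]'

```text
clock: 8.0
tcp_pos: [0.5748, 0.2937, 0.2299]
orientation: [2.436, 1.983, 0.009]
contact_force: [1.1, 0.1, -0.9]
grip_width: 0.0858
gripper_force: 0.0
```

```bash
python3 look.py w3 .08 .1;python3 look.py s3 .08 .1 scene
```

```text
t 8.0 tcp [574.8 293.7 229.9] ytool -11.7 z [ 0.005  0.003 -1.   ] F [ 1.1  0.1 -0.9] w 0.0858
px [253. 185.] 741 hue 80.0 sat 8.0 z 0.0886 encl [574.1 293.3] 32.2 rect [573.8 293.6] [63.7 63.3] 34.7
px [252. 253.] 79 hue 120.0 sat 3.0 z 0.0900 encl [556.5 211.4] 5.4 rect [556.8 213.3] [ 4.4 10.7] 80.8
t 8.1 tcp [573.6 293.4 227.7] ytool -11.7 z [ 0.002  0.001 -1.   ] F [-1.   0.1  0.2] w 0.0856
px [211.  11.] 356 hue 18.0 sat 20.0 z 0.0900 encl [ 8.1 -0.4] 68.0 rect [40.  -2.7] [136.   63.9] 85.8
px [399. 152.] 331 hue 83.0 sat 8.0 z 0.0886 encl [573.9 291.7] 33.0 rect [574.3 291.8] [62.  62.6] 17.1
px [101. 207.] 1277 hue 126.0 sat 9.0 z 0.0922 encl [ 571.6 -293.1] 87.7 rect [ 574.7 -292.6] [ 42.6 174.7] 9.0
px [ 78. 367.] 467 hue 28.0 sat 26.0 z 0.0911 encl [ 841.4 -326. ] 44.5 rect [ 838.3 -325.3] [82.9 39. ] 78.2
```

Emit:
servo_tool --turn '[[0, 0, 0], [0, 0, 0], [0, 0, 0], [0, 0, 0], [0, 0, 0], [0, 0, 0], [0, 0, 0], [0, 0, 0]]' --slide '[[0, -1.2, 0.5], [-0.2, -3, 0.5], [-0.3, -4.9, 0.5], [-0.4, -6.8, 0], [-0.5, -8.7, -1], [-0.6, -10.4, -2], [-0.71, -11.5, -3.3], [-0.71, -11.5, -4.2]]' --hand '[1, 1, 1, 1, 1, 1, 1, 1]'

```text
clock: 9.1
tcp_pos: [0.5491, -0.0557, 0.098]
orientation: [-2.441, -1.976, 0.007]
contact_force: [0.7, 1.2, 0.8]
grip_width: 0.0856
gripper_force: 0.0
```

Emit:
servo_tool --turn '[[0, 0, 0], [0, 0, 0]]' --slide '[[0, 0, 0], [0, 0, 0]]' --hand '[1, 1]'

```text
clock: 9.35
tcp_pos: [0.552, -0.0513, 0.101]
orientation: [-2.435, -1.984, 0.0]
contact_force: [0.9, -0.1, 0.2]
grip_width: 0.0854
gripper_force: 0.0
```

```bash
python3 look.py w4 .029 .04
```

```text
t 9.3 tcp [552.  -51.3 101. ] ytool -11.7 z [-0. -0. -1.] F [ 0.9 -0.1  0.2] w 0.0854
px [426.  65.] 767 hue 40.0 sat 34.0 z 0.0348 encl [702.   24.9] 30.4 rect [695.   25.4] [60.8 14.5] 86.1
px [72. 79.] 1805 hue 21.0 sat 152.0 z 0.0326 encl [441.1  68.5] 33.0 rect [441.3  68.6] [63.2 65.7] 77.3
px [254. 203.] 1148 hue 114.0 sat 146.0 z 0.0327 encl [552.2 -51.4] 32.3 rect [551.8 -51.1] [63.7 63.3] 78.4
px [122. 234.] 720 hue 2.0 sat 165.0 z 0.0326 encl [441.4 -67.9] 32.4 rect [436.9 -58.1] [64.5 40.1] 25.2
```

Emit:
servo_tool --turn '[[0, 0, 0], [0, 0, 0], [0, 0, 0], [0, 0, 0], [0, 0, 0], [0, 0, 0], [0, 0, 0], [0, 0, 0]]' --slide '[[0, 0, -1.2], [0, 0, -2.5], [0, 0, -3.1], [0, 0, -3.1], [0, 0, -3.1], [0, 0, -3.1], [0, 0, -3.1], [0, 0, -3.1]]' --hand '[1, 1, 1, 1, 0.5, 0.5, 0.5, 0.5]'

```text
clock: 10.4
tcp_pos: [0.5531, -0.0518, 0.0096]
orientation: [2.435, 1.983, 0.004]
contact_force: [-0.3, 1.0, 5.9]
grip_width: 0.0632
gripper_force: 43.8
```

Emit:
servo_tool --turn '[[0, 0, 0], [0, 0, 0], [0, 0, 0], [0, 0, 0], [0, 0, 0], [0, 0, 0], [0, 0, 0], [0, 0, 0]]' --slide '[[0, 0, 0.8], [0, 0, 2.4], [0, 0, 4.2], [0, 0, 6], [0, 0.6, 7.8], [0.1, 2, 8.6], [0.3, 3.9, 8.7], [0.4, 5.7, 8.7]]' --hand '[0.5, 0.5, 0.5, 0.5, 0.5, 0.5, 0.5, 0.5]'

```text
clock: 11.4
tcp_pos: [0.5642, 0.1209, 0.2707]
orientation: [2.436, 1.983, 0.005]
contact_force: [1.2, -0.5, -1.0]
grip_width: 0.063
gripper_force: 44.5
```

Emit:
servo_tool --turn '[[0, 0, 0], [0, 0, 0], [0, 0, 0], [0, 0, 0], [0, 0, 0], [0, 0, 0], [0, 0, 0], [0, 0, 0]]' --slide '[[0.1, 1.9, 0], [0.2, 3.8, 0], [0.33, 5.5, 0], [0.33, 5.8, -1], [0.33, 5.8, -2.7], [0.33, 5.8, -4.3], [0.33, 5.8, -5], [0.33, 5.8, -5]]' --hand '[0.5, 0.5, 0.5, 0.5, 0.5, 0.5, 0.5, 0.5]'

```text
clock: 12.4
tcp_pos: [0.5733, 0.2929, 0.1185]
orientation: [-2.436, -1.983, 0.002]
contact_force: [0.5, 0.2, 0.2]
grip_width: 0.0633
gripper_force: 44.5
```

Emit:
servo_tool --turn '[[0, 0, 0], [0, 0, 0]]' --slide '[[0, 0, 0], [0, 0, 0]]' --hand '[0.5, 0.5]'

```text
clock: 12.65
tcp_pos: [0.575, 0.2937, 0.1209]
orientation: [2.436, 1.983, 0.005]
contact_force: [-0.3, 0.8, -1.1]
grip_width: 0.0631
gripper_force: 44.5
```

Emit:
servo_tool --turn '[[0, 0, 0], [0, 0, 0], [0, 0, 0], [0, 0, 0], [0, 0, 0], [0, 0, 0], [0, 0, 0], [0, 0, 0]]' --slide '[[-0.03, 0, -0.2], [-0.03, 0, -0.4], [-0.03, 0, -0.6], [-0.03, 0, -0.75], [-0.03, 0, -0.87], [-0.03, 0, -0.95], [-0.03, 0, -0.98], [-0.03, 0, -0.98]]' --hand '[0.5, 0.5, 0.5, 0.5, 0.5, 0.5, 0.5, 0.5]'

```text
clock: 13.65
tcp_pos: [0.5728, 0.2931, 0.0904]
orientation: [-2.436, -1.983, 0.0]
contact_force: [-4.1, -1.9, 9.3]
grip_width: 0.0631
gripper_force: 45.5
```

Emit:
servo_tool --turn '[[0, 0, 0], [0, 0, 0], [0, 0, 0], [0, 0, 0], [0, 0, 0], [0, 0, 0], [0, 0, 0], [0, 0, 0]]' --slide '[[0, 0, 0.05], [0, 0, 0.1], [0, 0, 0.1], [0, 0, 1], [0, 0, 2.6], [0, 0, 4.3], [0, 0, 4.8], [0, 0, 4.8]]' --hand '[1, 1, 1, 1, 1, 1, 1, 1]'

```text
clock: 14.65
tcp_pos: [0.5732, 0.2935, 0.234]
orientation: [-2.436, -1.984, -0.003]
contact_force: [0.4, -0.9, 0.3]
grip_width: 0.0854
gripper_force: 0.0
```

```bash
python3 look.py w5 .108 .128
```

```text
t 14.7 tcp [573.2 293.5 234. ] ytool -11.7 z [ 0.001  0.001 -1.   ] F [ 0.4 -0.9  0.3] w 0.0854
px [254. 190.] 913 hue 113.0 sat 154.0 z 0.1166 encl [573.4 293.3] 32.1 rect [573.6 293.3] [63.6 63.3] 50.8
px [254. 263.] 108 hue 20.0 sat 6.0 z 0.1186 encl [556.4 209.7] 5.9 rect [557.1 212.3] [ 6.  11.9] 75.3
```

Emit:
servo_tool --turn '[[0, 0, 0], [0, 0, 0], [0, 0, 0], [0, 0, 0], [0, 0, 0], [0, 0, 0], [0, 0, 0], [0, 0, 0]]' --slide '[[-0.8, -1.3, 0], [-1.7, -2.9, 0], [-2.6, -4.5, 0], [-3.5, -6, -0.7], [-4.4, -7.5, -1.5], [-4.4, -7.5, -3.1], [-4.4, -7.5, -4.4], [-4.4, -7.5, -4.4]]' --hand '[1, 1, 1, 1, 1, 1, 1, 1]'

```text
clock: 15.7
tcp_pos: [0.4374, 0.067, 0.0984]
orientation: [-2.435, -1.982, 0.014]
contact_force: [0.2, 0.4, -0.1]
grip_width: 0.0852
gripper_force: 0.0
```

```bash
python3 look.py w6 .029 .04
```

```text
t 15.7 tcp [437.4  67.   98.4] ytool -11.7 z [-0.008 -0.004 -1.   ] F [ 0.2  0.4 -0.1] w 0.0852
px [258. 202.] 1184 hue 21.0 sat 151.0 z 0.0327 encl [440.7  68.1] 32.2 rect [440.8  68.3] [63.7 63.5] 47.7
px [294. 312.] 263 hue 3.0 sat 158.0 z 0.0324 encl [448.  -51.3] 25.7 rect [450.3 -44.6] [14.3 51.4] 70.8
```

Emit:
servo_tool --turn '[[0, 0, 0], [0, 0, 0], [0, 0, 0], [0, 0, 0], [0, 0, 0], [0, 0, 0], [0, 0, 0], [0, 0, 0]]' --slide '[[0, 0, -1.2], [0, 0, -2.5], [0, 0, -3.1], [0, 0, -3.1], [0, 0, -3.1], [0, 0, -3.1], [0, 0, -3.1], [0, 0, -3.1]]' --hand '[1, 1, 1, 1, 0.5, 0.5, 0.5, 0.5]'

```text
clock: 16.75
tcp_pos: [0.4419, 0.0686, 0.0101]
orientation: [2.436, 1.983, 0.004]
contact_force: [-1.5, 0.6, 8.9]
grip_width: 0.0635
gripper_force: 41.5
```

Emit:
servo_tool --turn '[[0, 0, 0], [0, 0, 0], [0, 0, 0], [0, 0, 0], [0, 0, 0], [0, 0, 0], [0, 0, 0], [0, 0, 0]]' --slide '[[0, 0, 0.8], [0, 0, 2.4], [0, 0, 4.2], [0, 0, 6], [0.5, 0.8, 7.8], [1.3, 2.2, 8.6], [2.2, 3.7, 8.7], [3.1, 5.2, 8.7]]' --hand '[0.5, 0.5, 0.5, 0.5, 0.5, 0.5, 0.5, 0.5]'

```text
clock: 17.75
tcp_pos: [0.5347, 0.2258, 0.2716]
orientation: [-2.436, -1.983, -0.005]
contact_force: [0.1, -0.9, -0.1]
grip_width: 0.0632
gripper_force: 44.8
```

Emit:
servo_tool --turn '[[0, 0, 0], [0, 0, 0], [0, 0, 0], [0, 0, 0], [0, 0, 0], [0, 0, 0], [0, 0, 0], [0, 0, 0]]' --slide '[[0.7, 1.1, 0], [1.3, 2.3, 0], [1.3, 2.3, -0.7], [1.3, 2.3, -2.4], [1.3, 2.3, -3.7], [1.3, 2.3, -4], [1.3, 2.3, -4], [1.3, 2.3, -4]]' --hand '[0.5, 0.5, 0.5, 0.5, 0.5, 0.5, 0.5, 0.5]'

```text
clock: 18.75
tcp_pos: [0.5741, 0.2937, 0.1517]
orientation: [2.436, 1.983, 0.006]
contact_force: [0.5, 0.1, -0.6]
grip_width: 0.0637
gripper_force: 44.7
```

Emit:
servo_tool --turn '[[0, 0, 0], [0, 0, 0], [0, 0, 0], [0, 0, 0], [0, 0, 0], [0, 0, 0], [0, 0, 0], [0, 0, 0]]' --slide '[[-0.02, 0, -0.3], [-0.02, 0, -0.5], [-0.02, 0, -0.7], [-0.02, 0, -0.85], [-0.02, 0, -0.97], [-0.02, 0, -1.05], [-0.02, 0, -1.1], [-0.02, 0, -1.1]]' --hand '[0.5, 0.5, 0.5, 0.5, 0.5, 0.5, 0.5, 0.5]'

```text
clock: 19.75
tcp_pos: [0.5724, 0.2932, 0.1176]
orientation: [-2.436, -1.983, -0.001]
contact_force: [-4.6, -1.6, 10.1]
grip_width: 0.0635
gripper_force: 45.8
```

Emit:
servo_tool --turn '[[0, 0, 0], [0, 0, 0], [0, 0, 0], [0, 0, 0], [0, 0, 0], [0, 0, 0], [0, 0, 0], [0, 0, 0]]' --slide '[[0, 0, 0.05], [0, 0, 0.1], [0, 0, 0.1], [0, 0, 1], [0, 0, 2.6], [0, 0, 3.9], [0, 0, 3.9], [0, 0, 3.9]]' --hand '[1, 1, 1, 1, 1, 1, 1, 1]'

```text
clock: 20.75
tcp_pos: [0.5717, 0.2932, 0.2327]
orientation: [-2.436, -1.983, 0.001]
contact_force: [0.0, 0.8, -1.0]
grip_width: 0.0855
gripper_force: 0.0
```

```bash
python3 look.py w7 .136 .156
```

```text
t 20.8 tcp [571.7 293.2 232.7] ytool -11.7 z [-0.001 -0.    -1.   ] F [ 0.   0.8 -1. ] w 0.0855
px [255. 199.] 1161 hue 21.0 sat 149.0 z 0.1445 encl [572.7 292.1] 32.4 rect [572.8 292.5] [63.6 63.4] 71.0
px [256. 278.] 147 hue 15.0 sat 6.0 z 0.1465 encl [556.3 209.7] 6.0 rect [556.9 212.2] [ 6.1 11.9] 78.2
```

Emit:
servo_tool --turn '[[0, 0, 0], [0, 0, 0], [0, 0, 0], [0, 0, 0], [0, 0, 0], [0, 0, 0], [0, 0, 0], [0, 0, 0]]' --slide '[[-0.4, -1.1, 0], [-1, -2.8, 0], [-1.6, -4.5, 0], [-2.2, -6.3, 0], [-2.8, -8.1, -0.6], [-3.4, -9.7, -1.6], [-4, -11.1, -2.8], [-4.35, -12.08, -4]]' --hand '[1, 1, 1, 1, 1, 1, 1, 1]'

```text
clock: 21.8
tcp_pos: [0.4397, -0.0708, 0.1118]
orientation: [-2.437, -1.981, 0.002]
contact_force: [1.3, 0.7, 0.1]
grip_width: 0.0852
gripper_force: 0.0
```

Emit:
servo_tool --turn '[[0, 0, 0], [0, 0, 0], [0, 0, 0]]' --slide '[[0, 0, -0.4], [0, 0, -0.4], [0, 0, -0.4]]' --hand '[1, 1, 1]'

```text
clock: 22.18
tcp_pos: [0.4427, -0.0682, 0.1019]
orientation: [2.434, 1.985, 0.001]
contact_force: [0.3, 0.5, 0.3]
grip_width: 0.0851
gripper_force: 0.0
```

```bash
python3 look.py w8 .029 .04
```

```text
t 22.2 tcp [442.7 -68.2 101.9] ytool -11.6 z [ 0.001  0.    -1.   ] F [0.3 0.5 0.3] w 0.0851
px [253. 204.] 1141 hue 2.0 sat 165.0 z 0.0327 encl [442.1 -69. ] 32.1 rect [442.2 -69. ] [64.2 63.2] 74.2
px [414. 370.] 382 hue 3.0 sat 167.0 z 0.0345 encl [ 569.9 -285.9] 18.6 rect [ 567.5 -278.6] [37.2 15.4] 18.6
```

Emit:
servo_tool --turn '[[0, 0, 0], [0, 0, 0], [0, 0, 0], [0, 0, 0], [0, 0, 0], [0, 0, 0], [0, 0, 0], [0, 0, 0]]' --slide '[[-0.01, -0.03, -1.2], [-0.01, -0.03, -2.5], [-0.01, -0.03, -3.1], [-0.01, -0.03, -3.1], [-0.01, -0.03, -3.1], [-0.01, -0.03, -3.1], [-0.01, -0.03, -3.1], [-0.01, -0.03, -3.1]]' --hand '[1, 1, 1, 1, 0.5, 0.5, 0.5, 0.5]'

```text
clock: 23.22
tcp_pos: [0.4426, -0.0698, 0.0098]
orientation: [2.435, 1.983, 0.004]
contact_force: [-0.9, -0.1, 5.2]
grip_width: 0.0627
gripper_force: 42.7
```

Emit:
servo_tool --turn '[[0, 0, 0], [0, 0, 0], [0, 0, 0], [0, 0, 0], [0, 0, 0], [0, 0, 0], [0, 0, 0], [0, 0, 0]]' --slide '[[0, 0, 0.8], [0, 0, 2.4], [0, 0, 4.2], [0, 0.3, 6], [0.3, 1, 7.8], [0.9, 2.6, 8.6], [1.5, 4.4, 8.7], [2.1, 6.2, 8.7]]' --hand '[0.5, 0.5, 0.5, 0.5, 0.5, 0.5, 0.5, 0.5]'

```text
clock: 24.22
tcp_pos: [0.505, 0.1178, 0.2713]
orientation: [-2.436, -1.983, -0.006]
contact_force: [0.6, -1.0, 0.6]
grip_width: 0.0629
gripper_force: 45.0
```

Emit:
servo_tool --turn '[[0, 0, 0], [0, 0, 0], [0, 0, 0], [0, 0, 0], [0, 0, 0], [0, 0, 0], [0, 0, 0], [0, 0, 0]]' --slide '[[0.6, 1.7, 0], [1.2, 3.5, 0], [1.8, 5.1, 0], [2.27, 5.87, 0], [2.27, 5.87, -1], [2.27, 5.87, -2.5], [2.27, 5.87, -3], [2.27, 5.87, -3]]' --hand '[0.5, 0.5, 0.5, 0.5, 0.5, 0.5, 0.5, 0.5]'

```text
clock: 25.22
tcp_pos: [0.5722, 0.292, 0.1797]
orientation: [2.436, 1.984, -0.001]
contact_force: [0.4, 0.3, -1.0]
grip_width: 0.0631
gripper_force: 44.9
```

Emit:
servo_tool --turn '[[0, 0, 0], [0, 0, 0]]' --slide '[[0, 0, 0], [0, 0, 0]]' --hand '[0.5, 0.5]'

```text
clock: 25.48
tcp_pos: [0.5735, 0.2923, 0.1811]
orientation: [2.436, 1.983, 0.004]
contact_force: [-0.0, 0.4, -1.0]
grip_width: 0.0634
gripper_force: 44.9
```

Emit:
servo_tool --turn '[[0, 0, 0], [0, 0, 0], [0, 0, 0], [0, 0, 0], [0, 0, 0], [0, 0, 0], [0, 0, 0], [0, 0, 0]]' --slide '[[-0.02, 0.01, -0.3], [-0.02, 0.01, -0.5], [-0.02, 0.01, -0.7], [-0.02, 0.01, -0.87], [-0.02, 0.01, -1], [-0.02, 0.01, -1.1], [-0.02, 0.01, -1.17], [-0.02, 0.01, -1.17]]' --hand '[0.5, 0.5, 0.5, 0.5, 0.5, 0.5, 0.5, 0.5]'

```text
clock: 26.48
tcp_pos: [0.5721, 0.2924, 0.1455]
orientation: [-2.436, -1.983, -0.001]
contact_force: [-4.0, -0.7, 9.8]
grip_width: 0.0632
gripper_force: 46.0
```

Emit:
servo_tool --turn '[[0, 0, 0], [0, 0, 0], [0, 0, 0], [0, 0, 0], [0, 0, 0], [0, 0, 0], [0, 0, 0], [0, 0, 0]]' --slide '[[0, 0, 0.05], [0, 0, 0.1], [0, 0, 0.1], [0, 0, 1], [0, 0, 2.6], [0, 0, 3.7], [0, 0, 3.7], [0, 0, 3.7]]' --hand '[1, 1, 1, 1, 1, 1, 1, 1]'

```text
clock: 27.48
tcp_pos: [0.5714, 0.2923, 0.2545]
orientation: [-2.436, -1.983, 0.002]
contact_force: [-1.2, -0.3, -0.4]
grip_width: 0.0856
gripper_force: 0.0
```

```bash
python3 look.py w9 .164 .183; python3 look.py s9 .16 .182 side
```

```text
t 27.5 tcp [571.4 292.3 254.5] ytool -11.7 z [-0.001 -0.    -1.   ] F [-1.2 -0.3 -0.4] w 0.0856
px [256. 199.] 1222 hue 1.0 sat 164.0 z 0.1726 encl [573.5 293.3] 32.2 rect [574.  293.3] [63.9 63.3] 76.3
t 27.5 tcp [571.1 292.2 254. ] ytool -11.7 z [-0.002 -0.001 -1.   ] F [ 0.1  0.1 -0.8] w 0.0855
px [43. 29.] 512 hue 12.0 sat 173.0 z 0.1705 encl [ 1483.3 -1437.6] 586.2 rect [ 1487.7 -1437.6] [  17.3 1172.4] 0.1
px [355.  18.] 351 hue 18.0 sat 125.0 z 0.1712 encl [  135.9 -1525.6] 250.9 rect [  221.8 -1476.7] [213.3 501.5] 29.7
px [476.  26.] 353 hue 18.0 sat 125.0 z 0.1714 encl [ -375.8 -1333.4] 178.5 rect [ -375.7 -1327.2] [ 35.5 357. ] 89.8
px [412.  53.] 341 hue 77.0 sat 109.0 z 0.1717 encl [  86.9 -800. ] 116.0 rect [  46.5 -808.7] [107.9 231.5] 12.1
px [306.  64.] 543 hue 120.0 sat 13.0 z 0.1695 encl [ 421.9 -675.1] 117.8 rect [ 401.4 -652.1] [235.4  72.4] 41.7
px [262. 235.] 105 hue 17.0 sat 46.0 z 0.1711 encl [548.4 213.6] 12.6 rect [552.2 213.1] [24.  17.5] 79.0
px [245. 272.] 924 hue 1.0 sat 253.0 z 0.1696 encl [572.2 292.9] 33.8 rect [572.9 292.5] [64.3 63.8] 35.0
px [225. 319.] 182 hue 120.0 sat 12.0 z 0.1727 encl [595.8 380.5] 9.9 rect [595.7 380.8] [11. 18.] 68.5
```

View pics/s9.png

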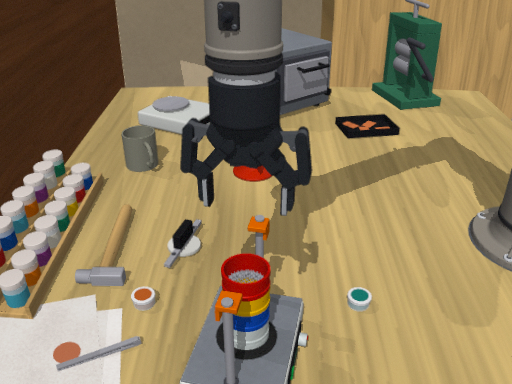

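The side picture shows pan, blue, yellow and red stacked upright between the posts at about (247,300). The lid is at (184,238).

Emit:
servo_tool --turn '[[0, 0, -0.5], [0, 0, -1], [0, 0, -1], [0, 0, -1], [0, 0, -1], [0, 0, -1], [0, 0, -1], [0, 0, -1]]' --slide '[[0.5, -1.1, 0], [1.3, -2.8, 0], [2.1, -4.4, 0], [3, -6.1, -0.5], [3.8, -7.7, -1.5], [4.39, -8.93, -2.5], [4.39, -8.93, -3.7], [4.39, -8.93, -3.7]]' --hand '[1, 1, 1, 1, 1, 1, 0.6, 0.6]'

```text
clock: 28.58
tcp_pos: [0.7008, 0.0242, 0.14]
orientation: [-2.518, -1.872, 0.011]
contact_force: [-0.7, 0.9, -0.5]
grip_width: 0.0522
gripper_force: 0.0
```

Emit:
servo_tool --turn '[[0, 0, 0], [0, 0, 0]]' --slide '[[0, 0, 0], [0, 0, 0]]' --hand '[0.6, 0.6]'

```text
clock: 28.82
tcp_pos: [0.7045, 0.0252, 0.1461]
orientation: [2.518, 1.876, 0.004]
contact_force: [0.3, -0.1, -0.1]
grip_width: 0.0514
gripper_force: 0.0
```

```bash
python3 look.py w10 .044 .055; python3 look.py w10b .016 .0225
```

```text
t 28.8 tcp [704.5  25.2 146.1] ytool -16.6 z [ 0.003  0.    -1.   ] F [ 0.3 -0.1 -0.1] w 0.0514
px [48. 24.] 4512 hue 107.0 sat 17.0 z 0.0469 encl [580.5 209.1] 46.9 rect [582.4 211.1] [41.7 88.9] 74.7
px [252. 193.] 1080 hue 20.0 sat 29.0 z 0.0488 encl [703.   25.8] 30.3 rect [702.7  25.7] [59.9 15.6] 73.6
t 28.9 tcp [704.5  25.2 146. ] ytool -16.6 z [ 0.003  0.    -1.   ] F [-0.6  0.8  0.2] w 0.0515
px [97. 40.] 308 hue 38.0 sat 7.0 z 0.0193 encl [590.9 210.8] 43.0 rect [596.6 194.2] [86.  35.7] 18.8
px [255.  15.] 1331 hue 10.0 sat 135.0 z 0.0192 encl [751.2 178.7] 20.3 rect [749.8 173.2] [27.6 39.8] 73.5
px [479. 152.] 1528 hue 18.0 sat 86.0 z 0.0194 encl [934.8 -47.5] 183.2 rect [935.4 -47.5] [366.3   3.7] 89.9
px [493.   6.] 101 hue 11.0 sat 160.0 z 0.0195 encl [962.8 124.9] 11.7 rect [961.6 122.9] [ 4.6 23.3] 57.8
px [397.  17.] 131 hue 114.0 sat 9.0 z 0.0206 encl [872.  137.1] 13.1 rect [872. 137.] [26.2  6.7] 2.2
px [494.  52.] 187 hue 152.0 sat 109.0 z 0.0203 encl [969.6  84.5] 21.6 rect [959.8  84.1] [19.9 43.1] 2.6
px [401.  39.] 187 hue 120.0 sat 8.0 z 0.0203 encl [872. 
[... 420 characters left out ...]
966.3  29.6] 20.8 rect [959.   30.9] [41.5 17.2] 80.3
px [251. 133.] 587 hue 120.0 sat 4.0 z 0.0189 encl [717.1  76.4] 24.0 rect [717.2  76.3] [46.5 11.9] 73.2
px [501. 158.] 151 hue 72.0 sat 91.0 z 0.0199 encl [964.8 -25.5] 20.9 rect [957.8 -23.6] [41.7 14.6] 74.9
px [503. 206.] 132 hue 21.0 sat 137.0 z 0.0200 encl [961.7 -80.3] 19.0 rect [956.2 -78.5] [38.  11.8] 71.2
px [252. 238.] 305 hue 120.0 sat 6.0 z 0.0190 encl [685.7 -30.5] 17.1 rect [685.9 -30.3] [33.4 11.1] 72.8
px [505. 250.] 121 hue 3.0 sat 151.0 z 0.0200 encl [ 961.6 -135.8] 18.9 rect [ 955.9 -134.2] [37.8 11.9] 74.2
px [505. 290.] 101 hue 112.0 sat 125.0 z 0.0200 encl [ 959.5 -191.5] 17.6 rect [ 955.3 -190.1] [35.1 11.3] 70.8
```

View pics/w10.png

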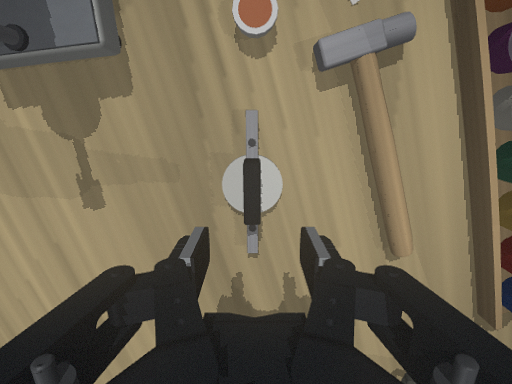

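The wrist picture shows the lid at (252,185), with its black grip bar running between the pads and square to them.

Emit:
servo_tool --turn '[[0, 0, 0], [0, 0, 0], [0, 0, 0], [0, 0, 0], [0, 0, 0], [0, 0, 0], [0, 0, 0], [0, 0, 0]]' --slide '[[-0.05, 0.02, -1.2], [-0.05, 0.02, -2.8], [-0.05, 0.02, -3.9], [-0.05, 0.02, -4.2], [-0.05, 0.02, -4.2], [-0.05, 0.02, -4.2], [-0.05, 0.02, -4.2], [-0.05, 0.02, -4.2]]' --hand '[0.6, 0.6, 0.6, 0.6, 0.6, 0.1, 0.1, 0.1]' --squeeze 90

```text
clock: 29.92
tcp_pos: [0.7033, 0.025, 0.0201]
orientation: [2.519, 1.875, 0.004]
contact_force: [-0.0, -0.1, 7.3]
grip_width: 0.0144
gripper_force: 89.5
```

Emit:
servo_tool --turn '[[0, 0, 0], [0, 0, 0], [0, 0, 0], [0, 0, 0]]' --slide '[[0, 0, 0], [0, 0, 0], [0, 0, 0], [0, 0, 0]]' --hand '[0.1, 0.1, 0.1, 0.1]'

```text
clock: 30.42
tcp_pos: [0.7034, 0.025, 0.0202]
orientation: [2.52, 1.875, 0.004]
contact_force: [0.0, -0.1, 6.7]
grip_width: 0.0144
gripper_force: 89.5
```

Emit:
servo_tool --turn '[[0, 0, 0], [0, 0, 0], [0, 0, 0], [0, 0, 0], [0, 0, 1.5], [0, 0, 3], [0, 0, 4.5], [0, 0, 6]]' --slide '[[0, 0, 0.8], [0, 0, 2.4], [0, 0, 4.2], [0, 0, 6], [0, 0, 7.8], [-0.3, 0.6, 9.2], [-1, 2.1, 9.3], [-1.8, 3.7, 9.3]]' --hand '[0.1, 0.1, 0.1, 0.1, 0.1, 0.1, 0.1, 0.1]'

```text
clock: 31.42
tcp_pos: [0.6478, 0.1359, 0.2998]
orientation: [1.946, 2.464, 0.004]
contact_force: [-0.4, 0.7, -1.5]
grip_width: 0.0149
gripper_force: 88.4
```

Emit:
servo_tool --turn '[[0, 0, 1.5], [0, 0, 3], [0, 0, 3], [0, 0, 3], [0, 0, 3], [0, 0, 3], [0, 0, 3], [0, 0, 3]]' --slide '[[-0.7, 1.5, 0], [-1.5, 3.1, 0], [-2.2, 4.5, 0], [-2.52, 5.24, 0], [-2.52, 5.24, -1], [-2.52, 5.24, -2], [-2.52, 5.24, -2.3], [-2.52, 5.24, -2.3]]' --hand '[0.1, 0.1, 0.1, 0.1, 0.1, 0.1, 0.1, 0.1]'

```text
clock: 32.42
tcp_pos: [0.5726, 0.2929, 0.229]
orientation: [1.612, 2.697, -0.0]
contact_force: [-0.4, -0.3, -2.0]
grip_width: 0.0149
gripper_force: 88.4
```

Emit:
servo_tool --turn '[[0, 0, 0], [0, 0, 0]]' --slide '[[0, 0, 0], [0, 0, 0]]' --hand '[0.1, 0.1]'

```text
clock: 32.67
tcp_pos: [0.5731, 0.2934, 0.2296]
orientation: [1.611, 2.696, 0.003]
contact_force: [-0.0, -0.2, -0.6]
grip_width: 0.0151
gripper_force: 88.4
```

```bash
python3 look.py w11 .239 .27; python3 look.py s11 .200 .222 side|grep -v "\-[0-9][0-9][0-9]"
```

```text
t 32.7 tcp [573.1 293.4 229.6] ytool 28.3 z [ 0.002  0.001 -1.   ] F [-0.  -0.2 -0.6] w 0.0151
px [255. 254.] 5572 hue 90.0 sat 12.0 z 0.2582 encl [574.2 295.1] 29.9 rect [571.1 294.5] [39.9 58.1] 7.6
t 32.7 tcp [573.  293.4 229.3] ytool 28.3 z [ 0.001  0.001 -1.   ] F [-0.3  0.3 -1.2] w 0.0143
px [234. 247.] 593 hue 25.0 sat 8.0 z 0.2200 encl [580.2 298.4] 31.5 rect [588.4 304.7] [27.2 62.8] 37.8
px [265. 240.] 167 hue 23.0 sat 9.0 z 0.2200 encl [550.2 291.7] 21.5 rect [547.6 291.9] [42.4 11.9] 85.9
```

View pics/s11.png

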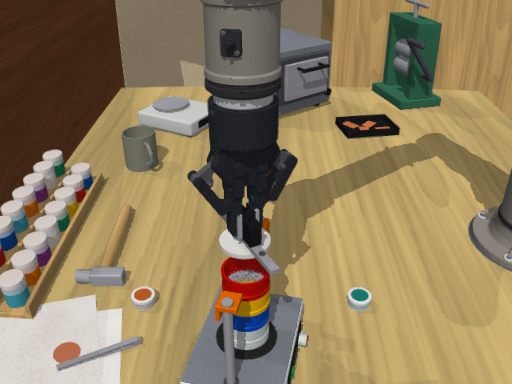

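The side picture shows the lid at (243,243), level over the stack, with its crossbar swung counter-clockwise clear of the heads (end at (270,262)).

Emit:
servo_tool --turn '[[0, 0, 0], [0, 0, 0], [0, 0, 0], [0, 0, 0], [0, 0, 0], [0, 0, 0], [0, 0, 0], [0, 0, 0]]' --slide '[[0.03, 0, -0.3], [0.03, 0, -0.6], [0.03, 0, -0.9], [0.03, 0, -1.1], [0.03, 0, -1.25], [0.03, 0, -1.35], [0.03, 0, -1.4], [0.03, 0, -1.4]]' --hand '[0.1, 0.1, 0.1, 0.1, 0.1, 0.1, 0.1, 0.1]'

```text
clock: 33.78
tcp_pos: [0.5736, 0.2933, 0.187]
orientation: [1.611, 2.697, 0.001]
contact_force: [-1.7, -1.1, 4.1]
grip_width: 0.0149
gripper_force: 89.2
```

```bash
python3 look.py s12 .175 .19 side|grep -v "\-[0-9][0-9][0-9]"; python3 -c "
import cv2;p=cv2.imread('pics/s12.png')[180:370,150:350];cv2.imwrite('pics/s12c.png',cv2.resize(p,None,fx=3,fy=3))"
```

```text
t 33.8 tcp [573.6 293.3 187. ] ytool 28.3 z [ 0.  0. -1.] F [-1.7 -1.1  4.1] w 0.0149
px [250. 277.] 1075 hue 30.0 sat 9.0 z 0.1788 encl [567.4 315.9] 53.4 rect [571.  317.4] [63.6 96.7] 7.4
px [224. 313.] 154 hue 14.0 sat 255.0 z 0.1831 encl [592.3 381.5] 13.6 rect [592.2 381.7] [ 9.6 26.3] 76.1
```

View pics/s12c.png

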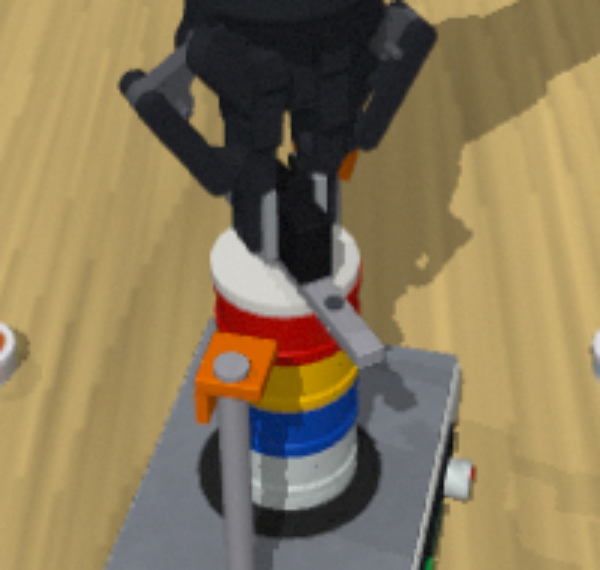

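The crop shows the lid sitting flush on the red sieve, with the bar's end at (370,350) and the head's stop on its far clockwise side (205,405). Next I push down and turn.

Emit:
servo_tool --turn '[[0, 0, 0], [0, 0, 0], [0, 0, 0], [0, 0, 0]]' --slide '[[0, 0, -0.07], [0, 0, -0.14], [0, 0, -0.18], [0, 0, -0.18]]' --hand '[0.1, 0.1, 0.1, 0.1]'

```text
clock: 34.33
tcp_pos: [0.5738, 0.2934, 0.1822]
orientation: [1.611, 2.697, 0.002]
contact_force: [-4.1, -1.6, 10.1]
grip_width: 0.0151
gripper_force: 90.0
```

Emit:
servo_tool --turn '[[0, 0, -1], [0, 0, -2], [0, 0, -3], [0, 0, -4], [0, 0, -5], [0, 0, -6], [0, 0, -6.5], [0, 0, -6.5]]' --slide '[[0, 0, 0], [0, 0, 0], [0, 0, 0], [0, 0, 0], [0, 0, 0], [0, 0, 0], [0, 0, 0], [0, 0, 0]]' --hand '[0.1, 0.1, 0.1, 0.1, 0.1, 0.1, 0.1, 0.1]'

```text
clock: 35.33
tcp_pos: [0.5749, 0.2941, 0.1828]
orientation: [2.301, 2.138, 0.007]
contact_force: [-0.6, 0.3, 9.3]
grip_width: 0.0145
gripper_force: 90.0
```

Emit:
servo_tool --turn '[[0, 0, -0.5], [0, 0, -1], [0, 0, -1.4], [0, 0, -1.6], [0, 0, -1.6]]' --slide '[[0, 0, 0], [0, 0, 0], [0, 0, 0], [0, 0, 0], [0, 0, 0]]' --hand '[0.1, 0.1, 0.1, 0.1, 0.1]'

```text
clock: 35.95
tcp_pos: [0.5748, 0.294, 0.1827]
orientation: [2.444, 1.973, 0.006]
contact_force: [-1.7, -0.5, 9.5]
grip_width: 0.0148
gripper_force: 89.9
```

```bash
python3 look.py s13 .184 .2 scene | grep -v "\-[0-9][0-9][0-9]"; python3 -c "
from bench import r;print(r.get_obs()['moment'])
import cv2;p=cv2.imread('pics/s13.png')[70:220,320:500];cv2.imwrite('pics/s13c.png',cv2.resize(p,None,fx=3.5,fy=3.5))"
```

```text
t 36.0 tcp [574.8 294.  182.7] ytool -12.2 z [ 0.003  0.002 -1.   ] F [-1.7 -0.5  9.5] w 0.0148
px [465. 119.] 245 hue 13.0 sat 192.0 z 0.1937 encl [590.2 372.2] 18.4 rect [590.3 371.2] [28.2 28.6] 78.6
px [374. 118.] 240 hue 13.0 sat 149.0 z 0.1937 encl [558.2 214.5] 18.7 rect [558.1 214.8] [28.7 27.3] 78.6
px [412. 122.] 163 hue 18.0 sat 32.0 z 0.1933 encl [580.  279.9] 23.1 rect [583.1 276.8] [46.1 11.6] 44.8
[0.03520771 0.36430841 0.12710513]
```

View pics/s13c.png

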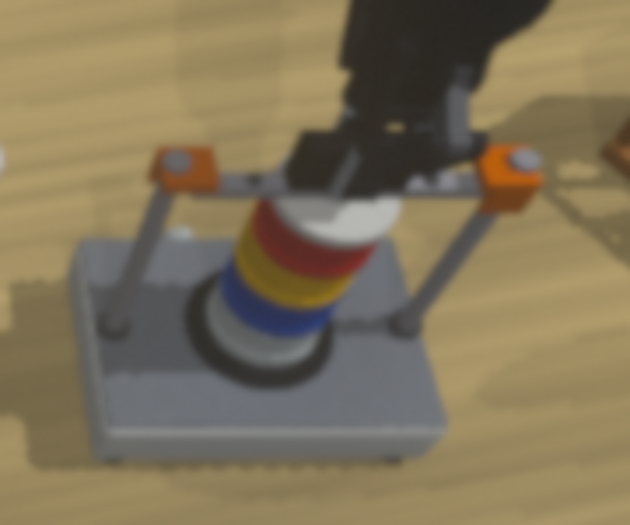

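The crop shows both bar ends under the heads, at (195,180) and (490,185). I'll nudge on to find the stops.

Emit:
servo_tool --turn '[[0, 0, -0.2], [0, 0, -0.4], [0, 0, -0.4], [0, 0, -0.4]]' --slide '[[0, 0, 0], [0, 0, 0], [0, 0, 0], [0, 0, 0]]' --hand '[0.1, 0.1, 0.1, 0.1]'

```text
clock: 36.5
tcp_pos: [0.5737, 0.2944, 0.1826]
orientation: [-2.476, -1.933, -0.003]
contact_force: [-5.0, -0.2, 12.1]
grip_width: 0.0146
gripper_force: 90.5
```

```bash
python3 -c "
from bench import r;import cv2,numpy as np;o=r.get_obs();y=cv2.Rodrigues(o['orientation'])[0]
print(o['moment'],o['contact_force'],np.degrees(np.arctan2(y[1,1],y[0,1])))"
```

```text
[-0.06749218  0.81470375  0.79159085] [-5.01875    -0.17882911 12.1395356 ] -14.031417871774332
```

Emit:
servo_tool --turn '[[0, 0, 0.2], [0, 0, 0.2], [0, 0, 0.2], [0, 0, 0.2], [0, 0, 0.2], [0, 0, 0.2], [0, 0, 0.2], [0, 0, 0.2]]' --slide '[[0, 0, 0.05], [0, 0, 0.1], [0, 0, 0.1], [0, 0, 0.1], [0, 0, 0.1], [0, 0, 0.8], [0, 0, 2], [0, 0, 3.5]]' --hand '[0.1, 0.1, 0.5, 0.5, 0.5, 0.5, 0.5, 0.5]'

```text
clock: 37.5
tcp_pos: [0.5728, 0.2929, 0.286]
orientation: [2.462, 1.951, -0.003]
contact_force: [-0.3, 0.6, 0.1]
grip_width: 0.0427
gripper_force: 0.0
```

Emit:
servo_tool --turn '[[0, 0, 0], [0, 0, 0], [0, 0, 0], [0, 0, 0]]' --slide '[[0, 0, 0.8], [-0.5, 0, 1.5], [-1.5, 0, 1.5], [-1.5, 0, 1.5]]' --hand '[0.5, 0.5, 0.5, 0.5]'

```text
clock: 38.0
tcp_pos: [0.5269, 0.2937, 0.331]
orientation: [-2.459, -1.953, 0.0]
contact_force: [0.3, 0.6, 0.8]
grip_width: 0.0424
gripper_force: 0.0
```

```bash
python3 look.py w14 .18 .191; python3 look.py w14b .205 .24; python3 look.py s14 .18 .19 side|head -1; python3 -c "
import cv2,numpy as np;p=cv2.imread('pics/s14.png')[180:370,150:350];q=cv2.imread('pics/w14.png')[60:360,100:400]
cv2.imwrite('pics/c14.png',np.hstack([cv2.resize(p,(400,400)),cv2.resize(q,(400,400))]))"
```

```text
t 38.0 tcp [526.9 293.7 331. ] ytool -13.1 z [-0.001  0.001 -1.   ] F [0.3 0.6 0.8] w 0.0424
px [298. 126.] 426 hue 120.0 sat 6.0 z 0.1844 encl [583.8 339.4] 20.3 rect [584.8 339.2] [39.  13.7] 74.4
px [293. 218.] 279 hue 110.0 sat 6.0 z 0.1847 encl [551.8 234.9] 30.3 rect [557.3 232.7] [60.4 15.9] 68.0
t 38.0 tcp [527.8 293.5 331. ] ytool -13.1 z [-0.     0.001 -1.   ] F [-0.2  0.5  0.3] w 0.0433
px [300. 175.] 1028 hue 20.0 sat 16.0 z 0.2142 encl [574.1 295.1] 30.1 rect [574.7 294.9] [59.3 16.3] 77.0
t 38.1 tcp [528.5 293.3 330.9] ytool -13.2 z [ 0.  0. -1.] F [ 1.   0.3 -0. ] w 0.0425
```

View pics/c14.png

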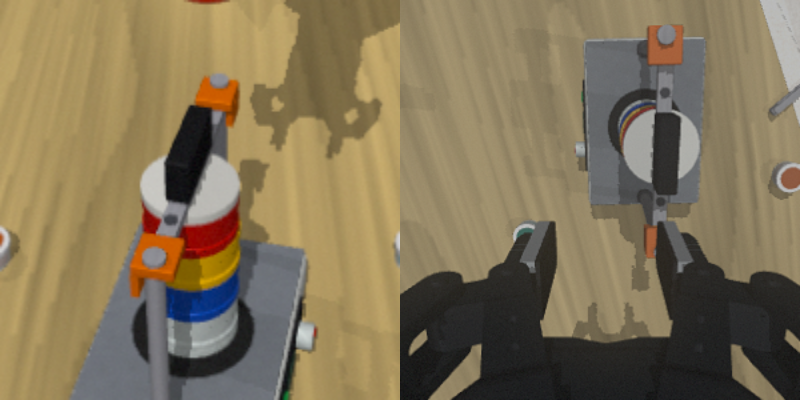

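The picture shows the bar in line with the posts, under both heads, with the stack square. The grip bar's top at about 215.5 mm matches the locked height.

```bash
python3 -c "
from bench import r;print(r.hand_in())"
```

```text
the job is handed in; nothing more can be done
None
```

The job is handed in at 38 s on the robot's clock: the pan, blue, yellow and red sieves are nested home in the shaker, the clamp lid is turned to its stops and held under both post heads, and the two sample pots were not touched.

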